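# Pump up the bench hand pump until its indicator pin is fully out

## Task

With the fingertips, press the hand pump's plunger down fully and let it spring all the way back up, again and again, until the indicator pin beside it has come fully out; then stop, without giving it another stroke, and move clear. Do not touch the pin itself, do not lift the pump or shove it about, and leave the vial, the measuring plate and the dropper bottle standing where they are.

Things in the scene. Friction and masses are not known exactly. Their poses are not given: they have to be found in the camera images.
- pump: Small grey and aluminium hand pump standing loose on the bench on rubber feet (0.95 kg, base 74 mm in its x by 136 mm in its y). Origin: centre of its underside; z up. Its plunger stands at y = -30 mm, its indicator pin at y = +36 mm. The aluminium plunger barrel (58 mm wide) ends 78 mm above the bench.
- plunger_top (a point): Centre of the top face of the plunger's mid-grey mushroom cap (43 mm wide, nearly flat on top, 14 mm thick, on a 14 mm steel rod); 125 mm above the bench with the plunger up. It moves with the plunger.
- plunger (a joint): Travel of the plunger: 0 = up, 0.030 m = fully down. It slides straight down against a return spring: about 4 N to start it, 9.5 N at the bottom, and some damping (22 N per m/s). Let go, it comes up by itself within about 0.3 s. A stroke counts only if the plunger goes down at least about 27 mm and then comes all the way up.
- pin_slide (a joint): How far the indicator pin has come out: starts anywhere from 0 to 0.016 m, fully out = 0.040 m. It rises during the plunger's way UP, in ratchet steps that end near 8, 16, 24, 32 and 40 mm (within 1 mm) once the plunger is back up, one step for each full stroke, and stays there between strokes. A pin that starts between two steps may sink towards the lower one at the first press. 3 to 5 strokes are needed, as many as the starting position asks for.
- pin: The indicator pin: upright plain steel pin 10 mm thick with a flat end, beside the plunger (66 mm from the plunger's axis, towards the pump's +y). Origin: centre of its upper end, 4 mm above the collar when the pin is in, 44 mm when it is fully out; a narrow groove round its foot then just shows above the collar. Not to be touched.
- collar_top (a point): Centre of the upper face of the small stepped dark steel collar (19 mm wide at the top) out of which the pin rises, 60 mm above the bench.
- vial: Loose bystander: capped amber sample vial 27 mm wide, 57 mm tall, beside the pin end of the pump. Origin: centre of its underside.
- plate_tool: Loose bystander: steel measuring plate on its stem with hub, standing plate down, 32 mm wide, 94 mm tall, behind the pump. Origin: centre of its underside.
- dropper: Loose bystander: amber dropper bottle with black teat, 33 mm wide, 96 mm tall, behind the pump. Origin: centre of its underside.

How it is judged:
By the outcome, as a careful person would: the job done as asked, in the order asked, and still so for the second after the job is handed in, with the robot touching nothing.
It also fails if it takes over 51 s, if anything falls off the work surface, if the arm or the gripper's body presses on something with over 40 N, if the wrist force passes 120 N, or if a joint passes its speed limit or range.

## Robot

A 7-joint arm with a two-finger parallel gripper is mounted at the origin on a cart in front of the work surface, level with it; the furniture and walls round the work are solid. World frame = base frame: x ahead of the robot, y to its left, z up, the work surface at z = 0. Lengths are in m, angles in rad, forces in N, time in s.
With the tool pointing down it reaches from about 0.425 to 0.925 m from the base axis. Payload 6.8 kg.
Tool frame: the origin (TCP) lies on the centre line of the jaws, within the pads' length; the fingertips stand 14 mm ahead of it and the grasp point (between the pads) lies 5 mm behind it (r.tips_ahead is the distance from the TCP to the fingertips, in m); z points along the fingers, y is the line along which they close (so a half turn about z gives the same grasp; the last joint's range is limited). The gripper opens to 85 mm and grips with 20 to 120 N. Pads are 22 mm wide; open, the fingers measure 114 mm over their backs; the gripper's body (76 mm by 85 mm) begins 54 mm behind the grasp point. The pads swing forward as they close: fully open they stand 13 mm farther back than shut.
Start: joints at [1.227, 0.477, 0.022, 1.555, -0.011, 1.109, -0.083], TCP at [0.158, -0.656, 0.207] pointing down, gripper open.
Joint ranges: [-2.96, 2.96], [-0.34, 2.1], [-1.41, 1.46], [0.24, 2.44], [-1.37, 4.51], [0.17, 1.92], [-2.96, 2.96]. Speed limits (rad/s): [2.39, 2.39, 3.14, 3.14, 3.14, 3.14, 3.14].

## Interface

Orientations are given as a rotation vector (axis times angle).
In Python, from bench import r, eyes gives the robot as it stands.
- The arm moves only by the tool step_arm, never from a script. Its argument "rows" is a list of rows, each a list of 6 numbers: the shift along the world's x, y, z in units of 60 cm (1.0 is 60 cm), then the turn, a rotation vector about the world's x, y, z in units of pi rad (1.0 is pi rad). In form: [[x, y, z, rx, ry, rz], ...]. A call has 1 to 5 rows; each row is the pose to reach, as a shift and turn from the pose commanded when the call began, turning the shorter way round; what a row does not reach only later rows make up. A row lasts 1/12 s, in which the tool goes at most 41.7 mm and 7.16 degrees, less where a joint would pass 70% of its speed; a pose out of reach is approached as far as the arm can. A call with a number of a shift or a turn outside -1 to 1 is refused whole. A call with a gripper value outside its range is refused whole. "jaw" is the closure, from 0 (fully open) to 1 (shut), set as the call begins (left out, the last holds). The fingers move at their own pace and stop on an object; "squeeze" is the grip in N (left out, the last holds). Time passes only in rows, so rows that repeat a pose let the fingers close. It gives the time, the measured TCP pose, the force, the opening and the grip force at its end, in the units of the state.
- r.get_obs(): the state, without advancing time (a new reading comes with each control period).
- eyes.grab_frame(name): name is "side" or "top"; returns the picture (384x512x3 uint8, red, green, blue); there is no depth.
- eyes.camera_info(name): a dict with "mtx" (3x3 intrinsics, pixels), "k1" (the pictures are not rectified: a ray, as slopes to the right and down, at radius r is drawn at 1 + k1 r^2 times it, then the intrinsics apply), "extrinsics" (4x4, takes a point from camera to world coordinates). Camera axes: x right, y down, z forward; pixel columns grow to the right and rows downward; lengths in m; the calibration is good to about 2 mm. A picture is of the moment at which its call begins. camera_info takes no time and is no camera call.
- r.hand_in(): hands the job in; it is judged then, once.
The state is a dict: "clock": time; "joints": joint angles; "qvel": joint speeds; "tau": joint torques, N m; "tcp_pos": TCP position; "orientation": TCP orientation; "contact_force": force on the tool from outside, world axes, zero at the start; "moment": the same for the moment, N m; "grip_width": finger opening in m; "gripper_force": force on a finger pad.
Only numpy, scipy, OpenCV 4.12 (cv2) and the standard library are available. Lean on these libraries where they do the work, as an engineer would, in place of code of your own. Each camera call takes 0.05 s, during which the arm holds its last target. There are 200 camera calls.

## Working session

There is one attempt and no reset: what is moved stays moved. The work goes in short steps, Python scripts to look and compute and a tool call to move; the robot and the scene stay as the last step left them, time stands still between calls to the robot, and variables do not carry over. Pictures are saved under pics/ and viewed, at most 10 in all, crops included, and the job is handed in when it is done.

Besides the shell and the picture viewer there is one more tool, called after "Call:" as name(argument=value, ...) on one line, values as JSON. step_arm: Moves the arm, as the interface text tells. Shifts and turns lie within -1 to 1; 1 stands for 60 cm of shift or pi rad of turn. Its arguments: {"type":"object","properties":{"rows":{"type":"array"},"jaw":{"type":"number"},"squeeze":{"type":"number"}},"required":["rows"]}

```bash
mkdir -p pics; ls
python3 - <<'E'
from bench import r, eyes
import cv2,numpy as np
o=r.get_obs(); print(o); print(r.tips_ahead)
for n in("side","top"):
    cv2.imwrite(f"pics/{n}0.png",cv2.cvtColor(eyes.grab_frame(n),cv2.COLOR_RGB2BGR)); i=eyes.camera_info(n); print(n,i)
E
```

```text
pics
{'clock': 0.0, 'joints': array([ 1.22690721,  0.47780407,  0.02233023,  1.55648033, -0.01149799,
        1.10929886, -0.08308325]), 'qvel': array([-0.00157979,  0.00044979,  0.00086289,  0.00121907, -0.00164117,
       -0.00012004,  0.0006532 ]), 'tau': array([ 5.30105881e-04, -5.96443534e+01,  1.60788048e+00, -2.81197912e+01,
        1.23657405e-02,  9.39902879e-03, -1.33995735e-05]), 'tcp_pos': array([ 0.15752019, -0.65569079,  0.20601073]), 'orientation': array([-3.11796054e+00, -3.69378088e-01,  5.55895069e-04]), 'contact_force': array([-0.51700203,  0.51464835, -0.2637767 ]), 'moment': array([-0.01817308,  0.02566571, -0.01025071]), 'gripper_force': 0.0, 'grip_width': 0.08521244309620948}
0.014
side {'mtx': array([[456.16365613,   0.        , 260.76970627],
       [  0.        , 456.16365613, 188.95097639],
       [  0.        ,   0.        ,   1.        ]]), 'k1': -0.08032655845303299, 'extrinsics': array([[-0.99920839, -0.02411214,  0.03164166,  0.51279407],
       [-0.03816833,  0.35684682, -0.93338284,  0.91845159],
       [ 0.01121463, -0.93385167, -0.35748466,  0.38690362],
       [ 0.        ,  0.        ,  0.        ,  1.        ]])}
top {'mtx': array([[418.22527739,   0.        , 250.88249803],
       [  0.        , 418.22527739, 192.10578432],
       [  0.        ,   0.        ,   1.        ]]), 'k1': -0.04311793437159798, 'extrinsics': array([[ 0.01000269, -0.99209201,  0.12511352,  0.42155346],
       [-0.99988832, -0.01131287, -0.00976581,  0.12335838],
       [ 0.01110397, -0.12500186, -0.99209437,  0.95138108],
       [ 0.        ,  0.        ,  0.        ,  1.        ]])}
```

View pics/side0.png

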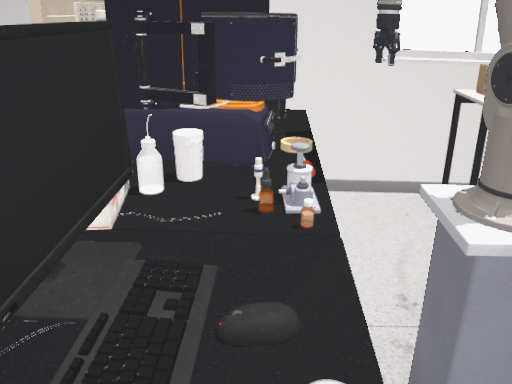

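View pics/top0.png

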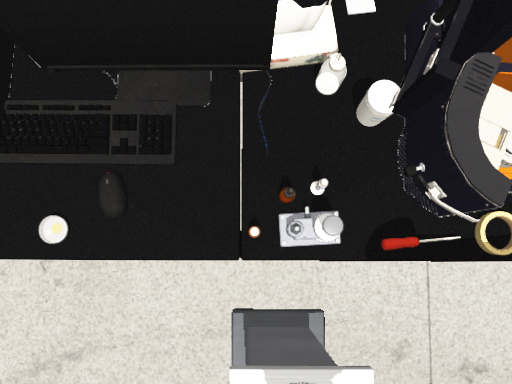

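The side view shows the pump near (298,180), with the cap at (296,146) and the pin/collar at (303,185). The top view shows the cap at (329,225), the collar at (296,228), the vial at (254,231), the dropper at (287,195) and the plate at (319,186).

```bash
cat > h.py <<'E'
import cv2,numpy as np
from bench import r,eyes
def grab(n): return cv2.cvtColor(eyes.grab_frame(n),cv2.COLOR_RGB2BGR)
def cam(n):
    i=eyes.camera_info(n); return i["mtx"],np.array([i["k1"],0,0,0,0]),i["extrinsics"]
def ray(n,px,z):
    K,d,E=cam(n); u=cv2.undistortPoints(np.array([[px]],float),K,d)[0,0]
    v=E[:3,:3]@[*u,1]; c=E[:3,3]; return c+v*(z-c[2])/v[2]
def proj(n,p):
    K,d,E=cam(n); R=E[:3,:3].T
    return cv2.projectPoints(np.array([p],float),cv2.Rodrigues(R)[0],-R@E[:3,3],K,d)[0][0,0]
E
python3 - <<'E'
from h import *
t=cv2.imread("pics/top0.png")[170:260,240:360]; s=cv2.imread("pics/side0.png")[130:235,240:335]
a=cv2.resize(t,None,fx=4,fy=4,interpolation=2); b=cv2.resize(s,None,fx=3.4,fy=3.4,interpolation=2)
H=max(a.shape[0],b.shape[0]); f=lambda m:cv2.copyMakeBorder(m,0,H-m.shape[0],0,0,0)
cv2.imwrite("pics/c0.png",np.hstack([f(a),f(b)])); print(a.shape,b.shape)
for n,px,z in(("top",(329,225),.125),("top",(296,228),.06),("side",(296,146),.125),("side",(303,183),.06),("top",(254,231),.057),("top",(287,195),.08),("top",(319,186),.09)): print(n,px,ray(n,px,z).round(4))
E
```

```text
(360, 480, 3) (357, 323, 3)
top (329, 225) [ 0.4619 -0.0401  0.125 ]
top (296, 228) [0.458  0.0177 0.06  ]
side (296, 146) [ 0.4705 -0.0274  0.125 ]
side (303, 183) [0.4552 0.0243 0.06  ]
top (254, 231) [0.4509 0.1071 0.057 ]
top (287, 195) [0.5262 0.0388 0.08  ]
top (319, 186) [ 0.5446 -0.0271  0.09  ]
```

View pics/c0.png

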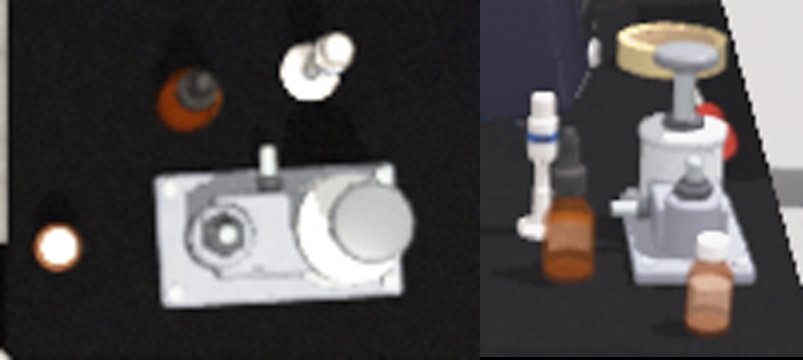

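The crop shows the cap top centred at top-view pixel (333.2,225.5) and side-view pixel (301,145.5). The collar and pin are at top (296.5,228.5), the pin end is at side (303.2,177), and the pump's long axis lies nearly along world y.

Run:
```python
from h import *
print(ray("top",(333.2,225.5),.125).round(4),ray("side",(301,145.5),.125).round(4))
c=ray("top",(296.5,228.5),.064); print(c.round(4))
for h in (0.06,.064,.07,.076,.08): print(h,proj("side",[c[0],c[1],h]).round(1))
```

```text
[ 0.461  -0.0484  0.125 ] [ 0.4596 -0.0323  0.125 ]
[0.4568 0.0171 0.064 ]
0.06 [302.1 181.8]
0.064 [302.2 180. ]
0.07 [302.3 177.3]
0.076 [302.4 174.6]
0.08 [302.5 172.8]
```

Call:
step_arm(rows=[[0.03,0.06,0.03,0,0,0],[0.06,0.12,0.06,0,0,0],[0.09,0.18,0.08,0,0,0],[0.12,0.24,0.08,0,0,0],[0.15,0.3,0.08,0,0,0]], jaw=1, squeeze=30)

```text
clock: 0.52
tcp_pos: [0.2474, -0.4769, 0.2557]
orientation: [3.118, 0.369, 0.001]
contact_force: [1.3, 0.4, -0.4]
grip_width: 0.0251
gripper_force: 0.0
```

Call:
step_arm(rows=[[0.03,0.06,0,0,0,0],[0.06,0.12,0,0,0,0],[0.09,0.18,0,0,0,0],[0.12,0.24,0,0,0,0],[0.15,0.3,0,0,0,0]])

```text
clock: 0.93
tcp_pos: [0.3369, -0.2962, 0.2549]
orientation: [3.12, 0.369, -0.0]
contact_force: [1.5, -0.5, 0.7]
grip_width: 0.0001
gripper_force: 0.0
```

Call:
step_arm(rows=[[0.03,0.06,0,0,0,0],[0.06,0.12,0,0,0,0],[0.09,0.18,0,0,0,0],[0.12,0.24,0,0,0,0],[0.15,0.3,0,0,0,0]])

```text
clock: 1.35
tcp_pos: [0.4269, -0.1163, 0.255]
orientation: [3.119, 0.369, -0.0]
contact_force: [0.8, -1.1, -0.3]
grip_width: -0.0003
gripper_force: 0.0
```

Call:
step_arm(rows=[[0.028,0.056,0,0,0,0],[0.056,0.113,0,0,0,0],[0.056,0.113,-0.05,0,0,0],[0.056,0.113,-0.1,0,0,0],[0.056,0.113,-0.145,0,0,0]])

```text
clock: 1.77
tcp_pos: [0.4602, -0.0496, 0.1667]
orientation: [3.119, 0.372, 0.0]
contact_force: [0.1, -1.4, -0.4]
grip_width: 0.0001
gripper_force: 0.0
```

Call:
step_arm(rows=[[0,0,0,0,0,0]])

```text
clock: 1.85
tcp_pos: [0.4564, -0.0502, 0.1633]
orientation: [-3.118, -0.371, 0.014]
contact_force: [-1.0, -0.3, -1.1]
grip_width: -0.0002
gripper_force: 0.0
```

Run:
```python
from h import *
t=grab("top")[170:260,240:360]; s=grab("side")[80:220,250:350]
a=cv2.resize(t,None,fx=4,fy=4,interpolation=2); b=cv2.resize(s,None,fx=4,fy=4,interpolation=2)
H=max(a.shape[0],b.shape[0]); f=lambda m:cv2.copyMakeBorder(m,0,H-m.shape[0],0,0,0)
cv2.imwrite("pics/c1.png",f(b) if 0 else np.hstack([cv2.resize(f(a),None,fx=.9,fy=.9),cv2.resize(f(b),None,fx=.9,fy=.9)])); o=r.get_obs();print(o["tcp_pos"],o["joints"])
```

```text
[ 0.45973184 -0.05032726  0.16781307] [ 0.41324988  0.21321061 -0.49195831  2.058702    0.12709643  0.90043953
 -1.48350883]
```

View pics/c1.png

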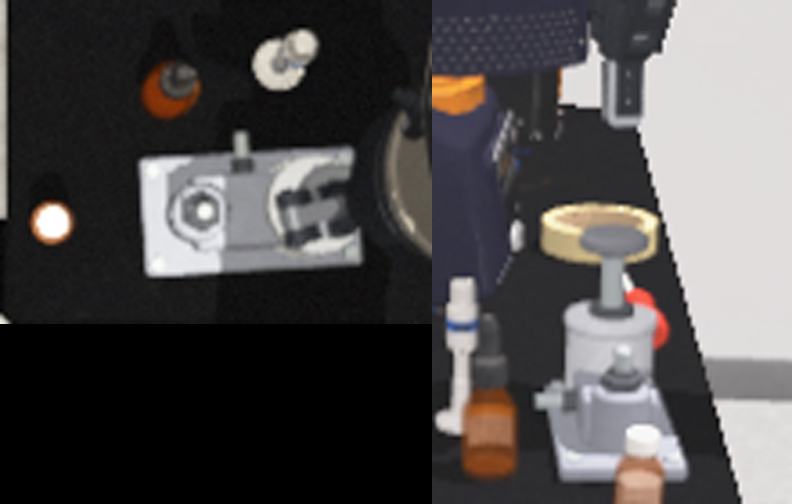

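The side crop shows the closed fingertips at about pixel (302.8,114.7), in line with the cap at (301,146). The gap looks larger than I expected, so I'll check it by projection.

Run:
```python
from h import *
for p in ([.46,-.05,.154],[.46,-.05,.168],[.461,-.048,.125],[.46,-.05,.2]): print(p,proj("side",p).round(1),proj("top",p).round(1))
o=r.get_obs();print(o["clock"],o["tcp_pos"],o["orientation"])
```

```text
[0.46, -0.05, 0.154] [301.  130.4] [337.2 225.3]
[0.46, -0.05, 0.168] [301.3 124. ] [338.8 225. ]
[0.461, -0.048, 0.125] [300.  143.6] [333.  225.5]
[0.46, -0.05, 0.2] [301.9 109.3] [342.7 224.1]
1.95 [ 0.45973184 -0.05032726  0.16781307] [-3.11902573 -0.36969782  0.00332642]
```

Run:
```python
import cv2,numpy as np
m=cv2.imread("pics/c1.png")[60:260,560:700].astype(float)
m=255*(m/255)**.35
cv2.imwrite("pics/g1.png",cv2.resize(m.astype(np.uint8),None,fx=2.5,fy=2.5))
```

```text
(no output)
```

View pics/g1.png

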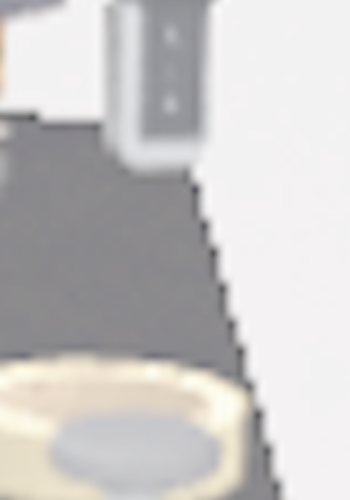

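Run:
```python
from h import *
y=np.array([.234,-.972,0])
for z in(.193,.207,.23): print(z,[proj("side",np.array([.158,-.656,z])+s*.0425*y).round(1) for s in(-1,1)])
s=cv2.imread("pics/side0.png")[0:80,360:420]; a=cv2.resize(s,None,fx=5,fy=5,interpolation=2)
t=grab("top")[160:270,280:400]; b=255*(cv2.resize(t,None,fx=4,fy=4,interpolation=2)/255.)**.5
f=lambda m:cv2.copyMakeBorder(m.astype(np.uint8),0,450-m.shape[0],0,0,0)
cv2.imwrite("pics/d1.png",np.hstack([f(a),f(b)]))
s=grab("side")[60:200,220:380]; cv2.imwrite("pics/s2.png",s)
```

```text
0.193 [array([388.3,  80.7]), array([377.2,  77.4])]
0.207 [array([388.7,  76.4]), array([377.6,  73.3])]
0.23 [array([389.4,  69.3]), array([378.2,  66.5])]
```

View pics/d1.png

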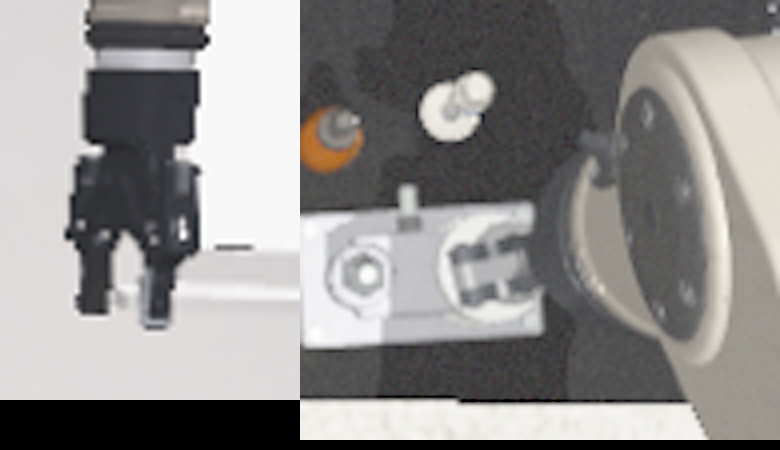

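At the start the fingertips were at side pixels (379,63) and (391,65). That is about 35 mm higher than the calibration predicts, and the offset is the same now. The top view shows the fingers over the barrel at about (327,227). I'll descend gently, watch the force, and look again.

Call:
step_arm(rows=[[0,0,-0.01,0,0,0],[0,0,-0.02,0,0,0],[0,0,-0.03,0,0,0],[0,0,-0.035,0,0,0],[0,0,-0.035,0,0,0]])

```text
clock: 2.47
tcp_pos: [0.4597, -0.0505, 0.1462]
orientation: [-3.12, -0.369, 0.002]
contact_force: [-1.0, -0.0, -0.4]
grip_width: 0.0002
gripper_force: 0.0
```

Run:
```python
from h import *
s=grab("side")[80:220,240:350];t=grab("top")[190:260,280:380]
a=cv2.resize(s,None,fx=3.6,fy=3.6,interpolation=2); b=cv2.resize(t,None,fx=4,fy=4,interpolation=2)
g=lambda m:(255*(m/255.)**.6).astype(np.uint8)
cv2.imwrite("pics/d2.png",g(np.hstack([a,cv2.copyMakeBorder(b,0,a.shape[0]-b.shape[0],0,0,0)])))
o=r.get_obs();print(o["tcp_pos"],o["contact_force"])
```

```text
[ 0.46025645 -0.05039848  0.1468734 ] [0.28270529 0.19672303 0.04325307]
```

View pics/d2.png

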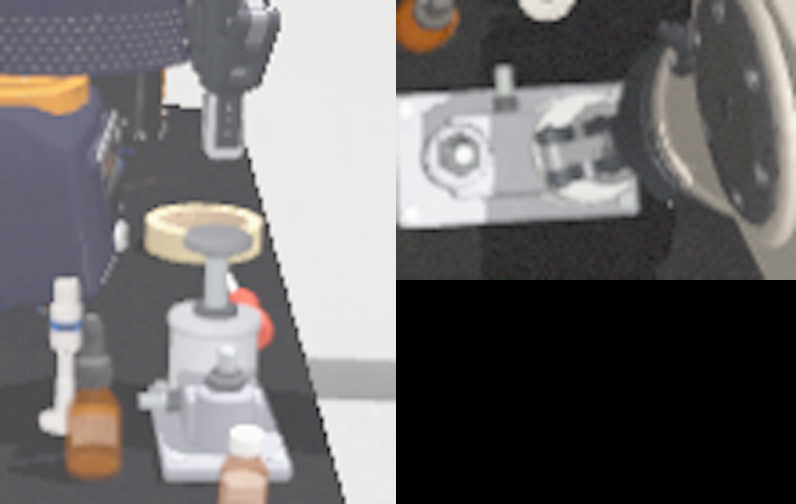

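The tip is now at side pixel (301.7,123.6), still about 21 px above the cap top at row 144.7, and there is no force. I'll go on down to contact.

Call:
step_arm(rows=[[0,0,-0.01,0,0,0],[0,0,-0.02,0,0,0],[0,0,-0.03,0,0,0],[0,0,-0.035,0,0,0],[0,0,-0.035,0,0,0]])

```text
clock: 2.98
tcp_pos: [0.4596, -0.0504, 0.125]
orientation: [-3.119, -0.37, 0.003]
contact_force: [-1.2, -0.1, 0.1]
grip_width: -0.0002
gripper_force: 0.0
```

Run:
```python
from h import *
s=grab("side")[80:220,240:350];t=grab("top")[190:260,280:380]
a=cv2.resize(s,None,fx=3.6,fy=3.6,interpolation=2); b=cv2.resize(t,None,fx=4,fy=4,interpolation=2)
g=lambda m:(255*(m/255.)**.6).astype(np.uint8)
cv2.imwrite("pics/d3.png",g(np.hstack([a,cv2.copyMakeBorder(b,0,a.shape[0]-b.shape[0],0,0,0)])))
o=r.get_obs();print(o["tcp_pos"],o["contact_force"])
```

```text
[ 0.46024883 -0.05033808  0.12579548] [0.06555863 0.4362471  0.41850655]
```

View pics/d3.png

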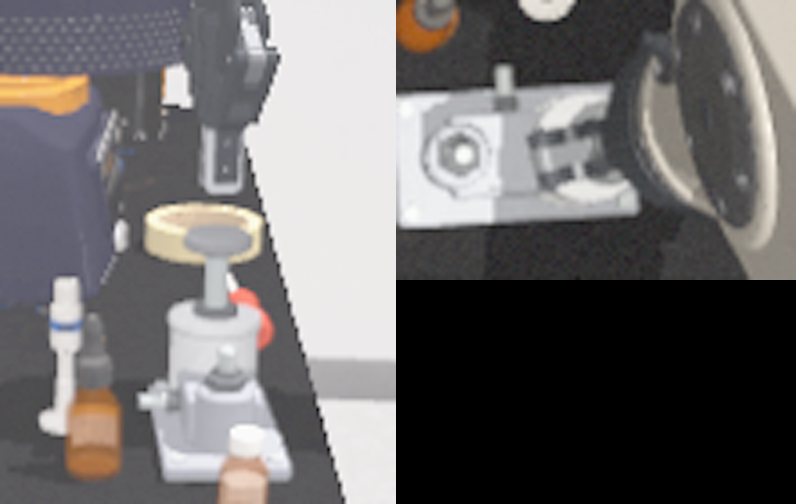

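Still clear of the cap: the tip is at crop (222,193) and the cap top at row 233, so about 24 mm to go. The fingers stay centred over the barrel.

Call:
step_arm(rows=[[0,0,-0.008,0,0,0],[0,0,-0.016,0,0,0],[0,0,-0.022,0,0,0],[0,0,-0.025,0,0,0],[0,0,-0.025,0,0,0]])

```text
clock: 3.5
tcp_pos: [0.4599, -0.0504, 0.1104]
orientation: [-3.12, -0.37, 0.002]
contact_force: [-0.3, 0.2, -0.1]
grip_width: 0.0001
gripper_force: 0.0
```

Call:
step_arm(rows=[[0,0,-0.003,0,0,0],[0,0,-0.006,0,0,0],[0,0,-0.008,0,0,0],[0,0,-0.008,0,0,0]])

```text
clock: 3.83
tcp_pos: [0.4602, -0.0504, 0.106]
orientation: [-3.12, -0.37, 0.0]
contact_force: [-0.2, -0.3, -0.0]
grip_width: -0.0002
gripper_force: 0.0
```

Call:
step_arm(rows=[[0,0,-0.003,0,0,0],[0,0,-0.005,0,0,0],[0,0,-0.005,0,0,0]])

```text
clock: 4.08
tcp_pos: [0.4602, -0.0504, 0.103]
orientation: [-3.12, -0.369, 0.0]
contact_force: [-0.6, -0.4, -0.1]
grip_width: -0.0001
gripper_force: 0.0
```

Run:
```python
from h import *
s=grab("side"); cv2.imwrite("pics/s3.png",s)
g=s.mean(2); print("pin",[(i,g[i,298:309].astype(int).tolist()) for i in range(166,188,1)])
print("tip",g[115:160,302].astype(int).tolist())
```

```text
pin [(166, [90, 91, 91, 89, 90, 89, 88, 78, 186, 205, 204]), (167, [89, 91, 91, 90, 88, 86, 84, 106, 190, 205, 205]), (168, [131, 125, 125, 125, 124, 138, 159, 174, 199, 205, 205]), (169, [187, 185, 183, 183, 183, 191, 204, 207, 206, 205, 206]), (170, [212, 210, 208, 207, 208, 210, 211, 208, 207, 208, 203]), (171, [213, 211, 211, 210, 210, 210, 210, 206, 204, 202, 195]), (172, [211, 209, 211, 211, 209, 207, 205, 202, 198, 193, 183]), (173, [192, 192, 193, 194, 191, 188, 186, 184, 181, 180, 179]), (174, [192, 194, 195, 194, 190, 190, 189, 187, 183, 183, 184]), (175, [207, 209, 207, 205, 210, 213, 206, 199, 195, 192, 186]), (176, [208, 209, 202, 216, 234, 238, 226, 204, 195, 191, 186]), (177, [209, 206, 187, 210, 232, 239, 236, 204, 192, 191, 186]), (178, [207, 206, 180, 177, 192, 209, 216, 191, 190, 192, 187]), (179, [206, 206, 183, 162, 164, 170, 178, 182, 192, 193, 188]), (180, [205, 207, 179, 161, 164, 170, 178, 181, 193, 193, 187]), (181, [207, 180, 152, 156, 165, 171, 179, 171, 184, 191, 186]), (182, [178, 126, 116, 144, 155, 166, 169, 151, 151, 165, 173]), (183, [128, 92, 96, 122, 131, 139, 140, 130, 111, 138, 154]), (184, [118, 118, 107, 103, 102, 102, 103, 111, 122, 134, 134]), (185, [104, 114, 124, 121, 120, 120, 121, 129, 129, 115, 118]), (186, [83, 84, 107, 114, 115, 116, 117, 118, 106, 95, 158]), (187, [101, 89, 88, 88, 90, 89, 88, 86, 92, 129, 207])]
tip [54, 53, 53, 52, 51, 52, 54, 54, 54, 51, 48, 52, 57, 73, 100, 98, 61, 60, 63, 64, 61, 74, 78, 60, 57, 93, 153, 176, 154, 133, 134, 138, 140, 133, 129, 121, 130, 154, 162, 161, 160, 160, 160, 159, 158]
```

Call:
step_arm(rows=[[0,0,-0.002,0,0,0],[0,0,-0.005,0,0,0],[0,0,-0.005,0,0,0]])

```text
clock: 4.38
tcp_pos: [0.4606, -0.0504, 0.1002]
orientation: [3.12, 0.369, 0.001]
contact_force: [-1.1, 0.0, 3.0]
grip_width: 0.0002
gripper_force: 1.5
```

Call:
step_arm(rows=[[0,0,-0.002,0,0,0],[0,0,-0.005,0,0,0],[0,0,-0.005,0,0,0]])

```text
clock: 4.63
tcp_pos: [0.4606, -0.0504, 0.0972]
orientation: [3.12, 0.369, 0.001]
contact_force: [-0.1, -0.2, 3.7]
grip_width: -0.0
gripper_force: 1.8
```

Run:
```python
from h import *
s=grab("side"); cv2.imwrite("pics/s4.png",s)
a=cv2.resize(s[100:200,260:340],None,fx=5,fy=5,interpolation=2)
cv2.imwrite("pics/d4.png",a); o=r.get_obs();print(o["tcp_pos"],o["contact_force"])
```

```text
[ 0.46058101 -0.05042037  0.09724594] [ 0.28172683 -0.47266547  3.27764199]
```

View pics/d4.png

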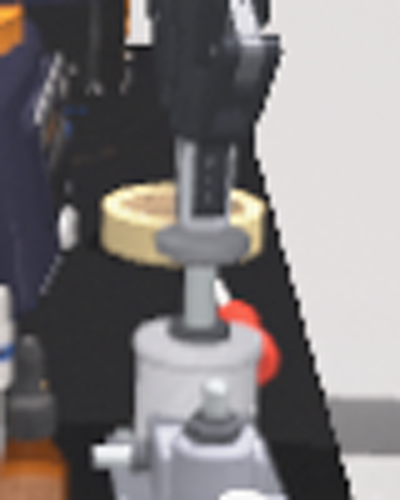

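Contact is confirmed: the fingers are on the cap at crop (205,222), about 3 N. I'll check numerically where on the cap's depth they sit.

Run:
```python
from h import *
s=cv2.imread("pics/s4.png").mean(2)
for i in range(138,156): print(i,s[i,288:314].astype(int).tolist())
for dy in(-.0215,0,.0215): print(proj("side",[.461,-.048+dy,.122]).round(1))
for dx in(-.0215,0,.0215): print(proj("side",[.461+dx,-.048,.122]).round(1))
t=grab("top"); cv2.imwrite("pics/t4.png",t)
b=cv2.resize(t[190:260,280:380],None,fx=6,fy=6,interpolation=2)
cv2.imwrite("pics/t4c.png",(255*(b/255.)**.6).astype(np.uint8))
```

```text
138 [223, 214, 205, 205, 201, 194, 186, 137, 161, 178, 127, 73, 60, 74, 63, 57, 60, 113, 211, 207, 176, 104, 55, 46, 45, 169]
139 [180, 159, 164, 178, 171, 177, 165, 119, 159, 178, 118, 66, 60, 84, 66, 56, 59, 126, 221, 227, 228, 214, 175, 103, 53, 39]
140 [180, 168, 173, 174, 173, 174, 163, 120, 160, 179, 116, 67, 61, 74, 65, 60, 60, 139, 158, 172, 217, 235, 230, 213, 144, 67]
141 [174, 173, 171, 168, 168, 165, 160, 119, 163, 179, 110, 63, 59, 58, 58, 59, 57, 138, 153, 148, 179, 232, 237, 236, 185, 80]
142 [202, 176, 165, 165, 164, 157, 153, 118, 163, 180, 103, 57, 58, 56, 57, 56, 56, 152, 169, 181, 193, 234, 237, 232, 155, 65]
143 [230, 220, 208, 200, 193, 186, 173, 135, 166, 180, 132, 115, 115, 115, 115, 132, 136, 173, 219, 227, 221, 230, 226, 211, 120, 54]
144 [216, 220, 216, 215, 209, 195, 172, 144, 161, 178, 170, 166, 166, 167, 166, 178, 180, 171, 218, 223, 220, 213, 193, 185, 108, 53]
145 [169, 179, 183, 188, 179, 159, 139, 133, 144, 161, 168, 170, 169, 170, 170, 170, 163, 148, 151, 156, 171, 189, 188, 185, 109, 53]
146 [168, 170, 158, 145, 140, 138, 135, 135, 135, 139, 146, 1
[... 593 characters left out ...]
123, 66, 46]
151 [153, 166, 173, 165, 157, 145, 126, 119, 127, 130, 130, 132, 132, 133, 131, 130, 128, 127, 121, 104, 112, 113, 95, 59, 46, 46]
152 [102, 120, 131, 134, 135, 133, 118, 110, 112, 114, 117, 122, 117, 117, 120, 111, 103, 100, 93, 69, 87, 59, 46, 46, 46, 44]
153 [47, 42, 54, 58, 58, 78, 83, 83, 71, 124, 139, 146, 144, 140, 139, 93, 58, 53, 47, 46, 46, 46, 44, 45, 45, 46]
154 [46, 46, 47, 46, 46, 47, 47, 45, 45, 146, 166, 172, 173, 170, 161, 98, 52, 45, 46, 46, 46, 46, 46, 45, 46, 46]
155 [46, 46, 46, 46, 47, 46, 46, 45, 45, 146, 166, 172, 173, 170, 161, 118, 65, 46, 45, 46, 45, 46, 45, 45, 46, 45]
[299.6 142.3]
[300.  144.9]
[300.4 147.6]
[309.8 145.1]
[300.  144.9]
[290.1 144.7]
```

View pics/t4c.png

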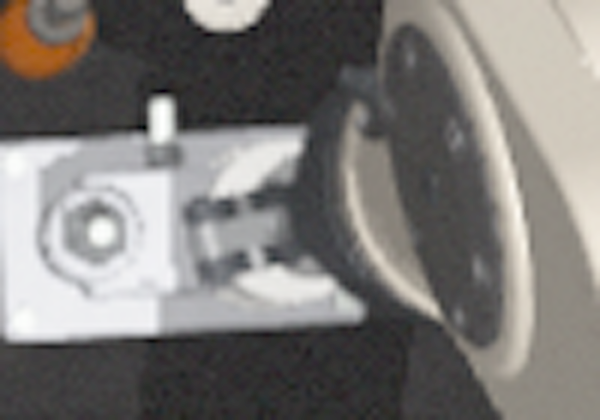

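Ten pictures viewed. The last shows the hand over the barrel, clear of the pin at crop (100,232). The finger edge row (146, against a cap centre of about 145) puts the fingers within about 6 mm of the cap centre. Now the first stroke.

Call:
step_arm(rows=[[0,0,-0.012,0,0,0],[0,0,-0.024,0,0,0],[0,0,-0.034,0,0,0],[0,0,-0.04,0,0,0],[0,0,-0.04,0,0,0]])

```text
clock: 5.15
tcp_pos: [0.4608, -0.0504, 0.0731]
orientation: [3.12, 0.37, 0.001]
contact_force: [-0.5, -0.1, 8.1]
grip_width: -0.0001
gripper_force: 3.9
```

Call:
step_arm(rows=[[0,0,-0.002,0,0,0],[0,0,-0.005,0,0,0],[0,0,-0.005,0,0,0]])

```text
clock: 5.4
tcp_pos: [0.4608, -0.0504, 0.0708]
orientation: [3.119, 0.369, 0.001]
contact_force: [-1.1, -0.4, 7.6]
grip_width: 0.0003
gripper_force: 4.4
```

Call:
step_arm(rows=[[0,0,-0.002,0,0,0],[0,0,-0.003,0,0,0],[0,0,-0.003,0,0,0]])

```text
clock: 5.65
tcp_pos: [0.4609, -0.0505, 0.0705]
orientation: [3.118, 0.369, 0.001]
contact_force: [-8.4, -0.7, 31.1]
grip_width: 0.0003
gripper_force: 15.2
```

Bottom reached (31 N stop). Release.

Call:
step_arm(rows=[[0,0,0.015,0,0,0],[0,0,0.035,0,0,0],[0,0,0.055,0,0,0],[0,0,0.067,0,0,0],[0,0,0.067,0,0,0]])

```text
clock: 6.07
tcp_pos: [0.4611, -0.0505, 0.1096]
orientation: [3.119, 0.369, 0.003]
contact_force: [0.6, 0.2, 0.1]
grip_width: -0.0003
gripper_force: 0.0
```

```bash
cat > pin.py <<'E'
from h import *
import sys
s=grab("side"); cv2.imwrite(f"pics/{sys.argv[1]}.png",s); g=s.mean(2)
b=cv2.imread("pics/s3.png").mean(2)
o=r.get_obs(); print(o["clock"],o["tcp_pos"],o["contact_force"])
for i in range(158,186): print(i,g[i,298:309].astype(int).tolist())
print("base/cap shift", [cv2.phaseCorrelate(b[y0:y1,x0:x1].copy(),g[y0:y1,x0:x1].copy())[0] for y0,y1,x0,x1 in((190,214,280,330),(143,165,284,315))])
E
python3 pin.py p1
```

```text
6.1167 [ 0.46059584 -0.0505      0.10879748] [-0.38338147  0.29346441  0.21492267]
158 [167, 172, 172, 168, 159, 230, 243, 153, 47, 46, 46]
159 [167, 172, 172, 168, 158, 212, 247, 209, 79, 46, 46]
160 [167, 172, 172, 167, 157, 164, 238, 199, 139, 126, 98]
161 [168, 172, 173, 168, 155, 120, 168, 148, 140, 143, 137]
162 [168, 172, 172, 168, 156, 116, 130, 136, 139, 142, 144]
163 [168, 172, 172, 167, 157, 112, 119, 133, 141, 142, 143]
164 [166, 173, 172, 166, 144, 104, 94, 115, 174, 177, 176]
165 [132, 137, 137, 133, 112, 96, 91, 86, 186, 199, 198]
166 [90, 91, 90, 90, 88, 89, 87, 78, 186, 205, 203]
167 [89, 90, 91, 89, 88, 86, 85, 106, 189, 204, 204]
168 [129, 125, 125, 125, 123, 138, 159, 174, 199, 205, 204]
169 [186, 183, 183, 183, 182, 191, 204, 206, 204, 205, 205]
170 [212, 209, 207, 206, 208, 209, 210, 208, 207, 207, 203]
171 [213, 210, 210, 210, 209, 210, 209, 205, 204, 201, 194]
172 [211, 209, 210, 210, 214, 214, 205, 202, 198, 193, 182]
173 [191, 191, 193, 210, 227, 230, 230, 200, 181, 180, 178]
174 [192, 193, 187, 203, 225, 235, 239, 203, 180, 182, 183]
175 [206, 209, 186, 177, 190, 209, 217, 193, 192, 192, 186]
176 [209, 208, 181, 161, 162, 168, 177, 186, 192, 191, 186]
177 [208, 206, 180, 161, 163, 169, 177, 189, 193, 190, 186]
178 [206, 204, 181, 161, 164, 169, 177, 185, 192, 192, 187]
179 [204, 205, 183, 163, 164, 170, 177, 181, 191, 192, 187]
180 [205, 207, 179, 161, 164, 171, 178, 180, 192, 193, 186]
181 [206, 179, 153, 156, 164, 171, 178, 169, 184, 191, 185]
182 [178, 125, 116, 143, 155, 167, 169, 151, 151, 165, 173]
183 [128, 91, 96, 122, 130, 139, 140, 129, 112, 137, 154]
184 [117, 118, 107, 103, 103, 102, 102, 111, 122, 133, 133]
185 [104, 113, 123, 121, 120, 120, 121, 128, 129, 115, 117]
base/cap shift [(0.04601646508870516, -0.008844241058847402), (0.0265975799745366, 0.08247151239443617)]
```

The pin rose 3 px (about 7–8 mm) to roughly the 16 mm step, and the pump has not moved. Second stroke.

Call:
step_arm(rows=[[0,0,-0.016,0,0,0],[0,0,-0.032,0,0,0],[0,0,-0.048,0,0,0],[0,0,-0.06,0,0,0],[0,0,-0.066,0,0,0]])

```text
clock: 6.53
tcp_pos: [0.4617, -0.0506, 0.07]
orientation: [3.118, 0.369, 0.001]
contact_force: [-18.9, -0.7, 78.7]
grip_width: -0.0001
gripper_force: 39.0
```

Call:
step_arm(rows=[[0,0,0,0,0,0],[0,0,0,0,0,0]])

```text
clock: 6.7
tcp_pos: [0.4615, -0.0505, 0.0704]
orientation: [3.118, 0.369, 0.002]
contact_force: [-9.1, -0.5, 35.3]
grip_width: -0.0
gripper_force: 18.1
```

Call:
step_arm(rows=[[0,0,0.015,0,0,0],[0,0,0.035,0,0,0],[0,0,0.055,0,0,0],[0,0,0.066,0,0,0],[0,0,0.066,0,0,0]])

```text
clock: 7.12
tcp_pos: [0.4605, -0.0504, 0.1084]
orientation: [3.12, 0.369, 0.0]
contact_force: [-0.3, 0.3, 0.2]
grip_width: -0.0005
gripper_force: 0.0
```

```bash
python3 pin.py p2 | sed -n '1p;6,22p;30p'
```

```text
7.1667 [ 0.46004158 -0.05044707  0.10783896] [-0.01686439 -0.13072816  0.22400395]
162 [168, 172, 172, 168, 156, 116, 130, 136, 139, 142, 143]
163 [168, 172, 172, 167, 157, 112, 119, 132, 142, 143, 143]
164 [166, 172, 172, 167, 144, 105, 94, 114, 174, 178, 176]
165 [132, 138, 137, 134, 113, 95, 92, 85, 187, 200, 199]
166 [89, 91, 91, 90, 90, 89, 87, 77, 186, 204, 204]
167 [89, 91, 90, 90, 88, 86, 84, 106, 189, 205, 205]
168 [130, 125, 125, 125, 124, 137, 159, 174, 199, 205, 205]
169 [187, 184, 183, 184, 221, 227, 230, 214, 205, 206, 206]
170 [212, 210, 200, 207, 237, 238, 239, 222, 209, 207, 203]
171 [213, 210, 195, 186, 204, 206, 214, 210, 205, 201, 196]
172 [211, 209, 195, 166, 161, 165, 172, 186, 195, 192, 182]
173 [192, 191, 181, 162, 162, 168, 176, 178, 180, 181, 178]
174 [192, 194, 183, 163, 163, 168, 176, 178, 181, 183, 184]
175 [206, 208, 188, 163, 162, 168, 176, 181, 191, 192, 186]
176 [208, 209, 182, 160, 162, 169, 177, 186, 192, 191, 186]
177 [209, 207, 181, 162, 163, 170, 178, 188, 193, 192, 186]
178 [207, 206, 182, 163, 164, 171, 178, 185, 191, 192, 187]
base/cap shift [(0.026246669566891256, 0.03967128407587239), (0.03601000992432546, 0.09770303456728868)]
```

The pin top is now at row 169.9 (about 24 mm). Third stroke, gentler at the bottom.

Call:
step_arm(rows=[[0,0,-0.016,0,0,0],[0,0,-0.032,0,0,0],[0,0,-0.046,0,0,0],[0,0,-0.055,0,0,0],[0,0,-0.059,0,0,0]])

```text
clock: 7.58
tcp_pos: [0.4609, -0.0505, 0.0718]
orientation: [-3.12, -0.37, -0.001]
contact_force: [0.8, -1.1, 8.8]
grip_width: 0.0001
gripper_force: 4.4
```

Call:
step_arm(rows=[[0,0,-0.002,0,0,0],[0,0,-0.004,0,0,0],[0,0,-0.006,0,0,0],[0,0,-0.0065,0,0,0],[0,0,-0.0065,0,0,0]])

```text
clock: 8.0
tcp_pos: [0.4611, -0.0505, 0.0704]
orientation: [3.118, 0.369, 0.001]
contact_force: [-7.7, -0.8, 34.6]
grip_width: -0.0003
gripper_force: 17.3
```

Call:
step_arm(rows=[[0,0,0.015,0,0,0],[0,0,0.035,0,0,0],[0,0,0.055,0,0,0],[0,0,0.0655,0,0,0],[0,0,0.0655,0,0,0]])

```text
clock: 8.42
tcp_pos: [0.4605, -0.0504, 0.1083]
orientation: [3.12, 0.369, 0.0]
contact_force: [0.6, 0.7, 0.1]
grip_width: 0.0004
gripper_force: 0.0
```

```bash
python3 pin.py p3 | sed -n '1,18p;30p'
```

```text
8.4667 [ 0.46002077 -0.05044152  0.10776659] [ 0.32330751 -0.19936531  0.3138447 ]
158 [167, 172, 173, 169, 159, 230, 243, 154, 46, 46, 45]
159 [167, 172, 172, 168, 157, 211, 247, 209, 78, 47, 47]
160 [167, 172, 172, 168, 157, 164, 238, 199, 138, 127, 97]
161 [168, 172, 172, 168, 156, 121, 168, 148, 140, 142, 136]
162 [168, 172, 172, 167, 156, 116, 129, 136, 139, 143, 144]
163 [168, 173, 172, 167, 156, 112, 119, 133, 142, 143, 143]
164 [166, 172, 172, 167, 144, 104, 94, 114, 174, 177, 176]
165 [132, 138, 137, 134, 152, 174, 183, 117, 186, 200, 198]
166 [89, 91, 90, 127, 190, 222, 231, 166, 191, 204, 204]
167 [89, 91, 90, 143, 190, 213, 222, 182, 197, 205, 204]
168 [129, 125, 125, 145, 166, 177, 185, 181, 199, 205, 205]
169 [186, 183, 183, 162, 161, 166, 175, 185, 201, 206, 206]
170 [212, 209, 200, 167, 161, 167, 175, 185, 203, 207, 203]
171 [213, 210, 195, 165, 162, 167, 176, 186, 201, 201, 195]
172 [211, 209, 194, 166, 161, 168, 176, 187, 195, 192, 182]
173 [192, 191, 180, 162, 162, 168, 177, 178, 180, 180, 179]
174 [192, 194, 183, 164, 163, 168, 178, 178, 180, 183, 183]
base/cap shift [(0.03984644675168525, 0.020327683801019347), (0.026446376334376964, 0.10017244380100543)]
```

The pin is at row 166.2 (about 32 mm), so one more stroke is needed.

Call:
step_arm(rows=[[0,0,-0.016,0,0,0],[0,0,-0.032,0,0,0],[0,0,-0.046,0,0,0],[0,0,-0.055,0,0,0],[0,0,-0.059,0,0,0]])

```text
clock: 8.88
tcp_pos: [0.4609, -0.0504, 0.0718]
orientation: [-3.12, -0.37, -0.001]
contact_force: [-0.3, -0.3, 9.3]
grip_width: -0.0002
gripper_force: 4.4
```

Call:
step_arm(rows=[[0,0,-0.002,0,0,0],[0,0,-0.004,0,0,0],[0,0,-0.006,0,0,0],[0,0,-0.0065,0,0,0],[0,0,-0.0065,0,0,0]])

```text
clock: 9.3
tcp_pos: [0.4611, -0.0505, 0.0704]
orientation: [3.118, 0.369, 0.001]
contact_force: [-8.0, -1.0, 34.3]
grip_width: 0.0001
gripper_force: 17.3
```

Call:
step_arm(rows=[[0,0,0.015,0,0,0],[0,0,0.035,0,0,0],[0,0,0.055,0,0,0],[0,0,0.0655,0,0,0],[0,0,0.0655,0,0,0]])

```text
clock: 9.72
tcp_pos: [0.4605, -0.0504, 0.1083]
orientation: [3.12, 0.369, 0.0]
contact_force: [-0.3, -0.5, 0.3]
grip_width: 0.0004
gripper_force: 0.0
```

```bash
python3 pin.py p4; python3 -c "
from h import *
print([proj('side',[.4568,.0171,.064+h]).round(1) for h in (0,.008,.016,.024,.032,.04)])"
```

```text
9.7667 [ 0.4600272  -0.05047475  0.10776569] [-0.03648474 -0.32867671 -0.00099999]
158 [167, 172, 173, 169, 159, 230, 243, 154, 46, 46, 46]
159 [167, 172, 172, 168, 158, 211, 247, 210, 79, 46, 46]
160 [167, 172, 172, 168, 157, 164, 238, 199, 138, 127, 97]
161 [168, 172, 173, 168, 168, 137, 178, 152, 140, 143, 136]
162 [168, 172, 172, 172, 210, 214, 225, 189, 149, 142, 143]
163 [168, 172, 172, 166, 211, 232, 237, 220, 165, 143, 142]
164 [166, 173, 173, 156, 172, 203, 211, 204, 189, 178, 176]
165 [132, 138, 138, 148, 159, 167, 173, 182, 200, 200, 199]
166 [90, 90, 91, 141, 159, 167, 174, 169, 197, 205, 204]
167 [90, 91, 90, 142, 160, 167, 175, 172, 198, 205, 204]
168 [130, 125, 125, 148, 161, 166, 176, 184, 202, 205, 205]
169 [187, 183, 183, 162, 161, 167, 176, 185, 201, 206, 206]
170 [212, 209, 200, 167, 161, 167, 176, 183, 203, 207, 203]
171 [213, 210, 195, 166, 162, 168, 175, 185, 200, 202, 195]
172 [211, 209, 196, 166, 163, 168, 177, 185, 195, 192, 183]
173 [192, 191, 181, 163, 163, 168, 177, 177, 179, 181, 178]
174 [191, 193, 183, 164, 164, 169, 178, 178, 180, 183, 183]
175 [207, 
[... 190 characters left out ...]
164, 165, 172, 179, 183, 191, 192, 187]
179 [204, 205, 184, 165, 166, 173, 179, 182, 191, 193, 187]
180 [205, 207, 172, 188, 175, 173, 206, 196, 194, 193, 187]
181 [207, 180, 149, 182, 166, 177, 226, 196, 186, 190, 186]
182 [178, 126, 116, 149, 167, 169, 206, 165, 151, 165, 174]
183 [128, 91, 90, 123, 148, 139, 143, 132, 111, 138, 154]
184 [118, 117, 107, 103, 102, 101, 102, 112, 122, 133, 133]
185 [104, 113, 123, 121, 120, 120, 121, 129, 129, 115, 117]
base/cap shift [(0.03398266903577962, 0.03570030510778999), (0.034400558946474646, 0.1432030227447978)]
[array([302.2, 180. ]), array([302.3, 176.4]), array([302.5, 172.8]), array([302.7, 169.1]), array([302.8, 165.5]), array([303. , 161.8])]
```

The pin top is at row 162.9, which matches 40 mm, and the groove now shows at rows 180–182. It is fully out after 4 strokes, so I'll move clear.

Call:
step_arm(rows=[[0,0,0.04,0,0,0],[0,0,0.09,0,0,0],[0,0,0.15,0,0,0],[0,0,0.2,0,0,0],[0,0,0.24,0,0,0]])

```text
clock: 10.18
tcp_pos: [0.4604, -0.0505, 0.2535]
orientation: [3.12, 0.369, 0.0]
contact_force: [0.4, -0.1, -0.5]
grip_width: 0.0001
gripper_force: 0.0
```

Call:
step_arm(rows=[[-0.025,-0.05,0,0,0,0],[-0.05,-0.1,0,0,0,0],[-0.075,-0.15,0,0,0,0],[-0.09,-0.18,0,0,0,0],[-0.09,-0.18,0,0,0,0]])

```text
clock: 10.6
tcp_pos: [0.4033, -0.1628, 0.2508]
orientation: [3.121, 0.358, -0.006]
contact_force: [-0.5, 0.5, 0.4]
grip_width: 0.0001
gripper_force: 0.0
```

Call:
step_arm(rows=[[0,0,0,0,0,0],[0,0,0,0,0,0],[0,0,0,0,0,0]])

```text
clock: 10.85
tcp_pos: [0.4067, -0.1573, 0.252]
orientation: [-3.119, -0.372, 0.001]
contact_force: [0.5, -0.1, 1.1]
grip_width: 0.0002
gripper_force: 0.0
```

```bash
python3 pin.py p5 | sed -n '1p;5,8p;30p'; python3 -c "
from h import *
print(r.hand_in())"
```

```text
10.9 [ 0.40677377 -0.15729245  0.252142  ] [-1.06532879  0.26515461  0.6860437 ]
161 [159, 164, 165, 160, 160, 130, 171, 148, 137, 139, 133]
162 [160, 164, 165, 165, 201, 207, 219, 183, 145, 139, 140]
163 [160, 164, 164, 159, 202, 226, 232, 212, 160, 140, 139]
164 [158, 165, 164, 149, 165, 193, 201, 195, 181, 172, 170]
base/cap shift [(0.16196709307263646, 0.10645534096207854), (0.08107844810712272, -0.13093313713375743)]
the job is handed in; nothing more can be done
None
```

The job is handed in: after 4 full strokes the side camera shows the pin fully out (about 40 mm) with its groove showing, the plunger is back up, the pump hasn't moved, and the arm is clear.

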